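# Unlock the jar carousel and hold the orange jar at the front

### The arm

A 6-joint arm with a two-finger parallel gripper is mounted at the origin on the work surface. World frame = base frame: x ahead of the robot, y to its left, z up, the work surface at z = 0. Lengths are in m, angles in rad, forces in N, time in s.
With the tool pointing down it reaches from about 0.375 to 0.9 m from the base axis. Payload 3.1 kg.
Tool frame: the origin (TCP) lies at the very end of the fingers, on their centre line; the grasp point (between the pads) lies 19 mm behind it (manip.tcp_to_grasp is the distance from the TCP to the grasp point, in m); z points along the fingers, y is the line along which they close (so a half turn about z gives the same grasp; the last joint's range is limited). The gripper opens to 85 mm and grips with 20 to 120 N. Pads are 22 mm wide; open, the fingers measure 114 mm over their backs; the gripper's body (76 mm by 85 mm) begins 54 mm behind the grasp point. The pads swing forward as they close: fully open they stand 13 mm farther back than shut.
Start: joints at [-1.51, 0.527, 1.433, -0, 1.181, -0.178], TCP at [0.148, -0.607, 0.231] pointing down, gripper open.
Joint ranges: [-3.08, 3.08], [-0.75, 2.2], [0.22, 2.44], [-1.43, 4.57], [0, 2.65], [-2.85, 2.85]. Speed limits (rad/s): [2.79, 2.79, 3.14, 3.14, 3.14, 3.14].

### API

Orientations are given as a unit quaternion [x, y, z, w].
In Python, from station import manip gives the robot as it stands. The module is installed in compiled form; this text tells all that it offers.
- The arm moves only by the tool step_arm, never from a script. Its argument "commands" is one flat list of numbers, 6 for each row, row after row: the shift along the tool's x, y, z in m, then the turn, a rotation vector about the tool's x, y, z in degrees. A call has exactly 10 rows; each row is the pose to reach, as a shift and turn from the pose commanded when the call began, along the tool's axes at that moment; what a row does not reach only later rows make up. A row lasts 1/10 s, in which the tool goes at most 50 mm and 8.59 degrees, less where a joint would pass 70% of its speed; a pose out of reach is approached as far as the arm can. A call with a gripper value outside its range is refused whole. "jaw" is the opening in per cent of the stroke, from 0 (shut) to 100 (fully open), set as the call begins (left out, the last holds). The fingers move at their own pace and stop on an object; "grip_force" is the grip in N (left out, the last holds). Time passes only in rows, so rows that repeat a pose let the fingers close, or fill a call up. It gives the time, the measured TCP pose, the force, the opening and the grip force at its end, in the units of the state.
- manip.sense(): the state, without advancing time (a new reading comes with each control period).
- manip.snapshot(name): name is "side" or "top" or "wrist"; returns a dict with "pixels" (420x560x3 uint8, blue, green, red), "fx", "fy", "cx", "cy" (pixels), "R" (3x3) and "t" (3): a world point X has camera coordinates R X + t; the wrist camera has in their place "mount" (4x4, takes a point from camera to tool coordinates, whose origin is the TCP and whose axes are the flange's). Camera axes: x right, y down, z forward; pixel columns grow to the right and rows downward; lengths in m; the calibration is good to about 2 mm. A picture is of the moment at which its call begins: read the wrist's pose just before it. There is no depth.
- manip.sign_off(): hands the job in; it is judged then, once.
The state is a dict: "t": time; "q": joint angles; "qd": joint speeds; "tau": joint torques, N m; "tcp_pos": TCP position; "tool_rot": TCP orientation; "force": force on the tool from outside, world axes, zero at the start; "ft_torque": the same for the moment, N m; "finger_gap": opening from 0.0 (shut) to 1.0 (fully open); "gripper_force": force on a finger pad.
Only numpy, scipy, OpenCV 4.12 (cv2) and the standard library are available. Lean on these libraries where they do the work, as an engineer would, in place of code of your own. Each camera call takes 0.05 s, during which the arm holds its last target. There are 200 camera calls.

### The job

The jar carousel is locked: take the bamboo paddle out of its block, use the end of its stem to press the green button down in its well as far as it goes, and stand the paddle back in its block. Then grip the carousel's top knob, turn it until the orange jar is lined up with the orange pointer on the foot, and finish while still gripping the knob, holding the carousel still there. Leave the scoop, the dripper and the pitcher undisturbed.

Things in the scene. Friction and masses are not known exactly. Their poses are not given: they have to be found in the camera images.
- carousel: fixed round oak foot, 236 mm across, 18 mm high, with a turning oak wheel above it (224 mm across, top 36 mm above the counter) that carries six jars and a central knob; origin at the centre of the foot's underside, on the wheel's axis. Its own -x axis is its front, where an orange pointer block sticks out of the foot; its -y side has the black button block
- wheel (a joint): angle of the wheel on the foot, rad, positive counter-clockwise seen from above; 0 (or a full turn) when the orange jar is at the pointer. It turns freely both ways with slight friction (0.04 N m) and stays where it is left, but a lock pin under it blocks it (a few degrees of play, at most 15) until the button has been pressed.
- knob (a point): point on the wheel's axis in the middle of the gripping height of the dark wooden knob, a round upright cylinder 40 mm across and 35 mm high, from 122 to 157 mm above the counter (this point at 140 mm). It can be gripped from above at any yaw; the jar lids below end at 105 mm
- marked_jar (a point): centre of the top of the all-orange jar's lid, 80 mm from the wheel's axis, 105 mm above the counter. All six jars are alike in size, 52 mm across, evenly spaced and fixed to the wheel; the others are white or glass with dark lids
- front_mark (a point): fixed point in the air where the centre of the orange jar's lid must come: 80 mm from the axis towards the pointer, 105 mm above the counter
- pointer (a point): centre of the top of the orange pointer block (36 long x 14 wide x 30 mm high), 131 mm from the wheel's axis
- release_top (a point): centre of the top of the green button, 18 mm across, at the bottom of a square well of 20 x 20 mm in a black block (52 x 52 mm, 42 mm high) centred 144 mm from the wheel's axis. Before pressing it lies 34 mm above the counter, 8 mm below the well's rim; the point moves straight down with the button
- release (a joint): how far the button is pressed in, m: 0 out, 0.007 fully down (pressed in from about 0.0055 on). It takes 3 to 4 N and then stays down by itself
- paddle: loose bamboo stirring paddle, 172 mm long, about 50 g, standing upright in the block with its blade up; origin at the centre of its lower end, z up along it, x through the blade's thickness. Round stem 10 mm in diameter for the lower 112 mm; above it a flat blade 10 mm thick (along its x) x 32 mm wide (along its y), 62 mm high up to 172 mm
- paddle_grip (a point): where to grip the blade across its 10 mm thickness, 150 mm above the stem's lower end, 22 mm below its top
- paddle_tip (a point): centre of the stem's lower end, the end that presses the button
- holder: fixed dark wooden block 75 x 75 x 75 mm, origin at the centre of its underside; in its top a square hole 17 x 17 mm with its mouth widened by 3 mm, 60 mm deep, sides along its x and y. The paddle stands in it, its stem end on the hole's floor 15 mm above the counter
- holder_hole0 (a point): centre of the mouth of the block's hole, 75 mm above the counter
- scoop: loose black plastic scoop, 48 mm cup with a handle, 28 mm high, 40 g, on the slate tray; origin under the cup
- dripper: loose white ceramic cone dripper, 112 mm across, 78 mm high, with a handle on its +y side, 0.4 kg; origin under its centre on the counter
- pitcher: loose glass pitcher, 90 mm across, 130 mm high, handle on its +y side, 0.35 kg, on the slate tray; origin under its centre
Mind the look-alikes: they are no part of the job. There is more than one size of the paddle; the job needs the middle-sized.

How it is judged:
On the way, in this order (a step that is already met when the one before it is completed fails the run):
1. the button is pressed in with the end of the paddle (value of joint release above 0.0055 m and contact force between paddle and carousel above 0.5 N and horizontal distance between paddle_tip and release_top below 0.01 m and distance between paddle_tip and release_top below 0.014 m), for 0.02 s.
2. the paddle stands in its block again, let go (horizontal distance between paddle_tip and holder_hole0 below 0.01 m and height (world z) of paddle_tip below 0.022 m and angle between paddle's own z axis and vertical below 0.2 rad and contact force between the fingers and paddle below 0.05 N), for 0.2 s.
At the end, for the whole second after the job is handed in: Orange jar within 10 mm (7 degrees) of its place at the pointer, wheel still (under 0.03 rad/s), fingers gripping the knob (over 1 N, within 35 mm of its middle), button over 5 mm down, paddle standing in its block (within 10 mm of the hole axis, 7 mm of its floor, tilt under 0.2 rad) (horizontal distance between marked_jar and front_mark below 0.01 m and velocity of joint wheel between -0.03 and 0.03 rad/s and contact force between the fingers and carousel above 1 N and distance between the grasp point and knob below 0.035 m and value of joint release above 0.005 m and horizontal distance between paddle_tip and holder_hole0 below 0.01 m and height (world z) of paddle_tip below 0.022 m and angle between paddle's own z axis and vertical below 0.2 rad); the arm keeps its last pose, push and grip.
It fails at once if scoop, dripper or pitcher shoved or tipped (distance of any of scoop, dripper, pitcher from where it was at the start of the episode above 0.02 m or angle between any of scoop, dripper, pitcher's own z axis and vertical above 0.3 rad).
It also fails if it takes over 67 s, if anything falls off the work surface, if the arm or the gripper's body presses on something with over 40 N, if the wrist force passes 120 N, or if a joint passes its speed limit or range.

## Working session

There is one attempt and no reset: what is moved stays moved. The work goes in short steps, Python scripts to look and compute and a tool call to move; the robot and the scene stay as the last step left them, time stands still between calls to the robot, and variables do not carry over. Pictures are saved under pics/ and viewed, at most 12 in all, crops included, and the job is handed in when it is done.

Besides the shell and the picture viewer there is one more tool, called after ">>>" by a JSON object that holds its "method" and its "body". step_arm: Moves the arm, as the interface text tells. Its arguments: {"type":"object","properties":{"commands":{"type":"array","items":{"type":"number"}},"jaw":{"type":"number"},"grip_force":{"type":"number"}},"required":["commands"]}

```bash
mkdir -p pics; cat > h.py <<'E'
import numpy as np,cv2
from station import manip
from scipy.spatial.transform import Rotation as Ro
def cam(name):
    s=manip.sense(); p=manip.snapshot(name); K=(p['fx'],p['fy'],p['cx'],p['cy'])
    if name=='wrist':
        M=np.array(p['mount']); T=np.eye(4); T[:3,:3]=Ro.from_quat(s['tool_rot']).as_matrix(); T[:3,3]=s['tcp_pos']
        W=T@M; R=W[:3,:3].T; t=-R@W[:3,3]
    else: R=np.array(p['R']);t=np.array(p['t'])
    return p['pixels'],K,R,t
def ray(c,u,v,z):
    _,K,R,t=c; d=R.T@np.array([(u-K[2])/K[0],(v-K[3])/K[1],1]); o=-R.T@t
    return o+d*(z-o[2])/d[2]
def proj(c,X):
    _,K,R,t=c; x=R@np.array(X)+t; return np.array([K[0]*x[0]/x[2]+K[2],K[1]*x[1]/x[2]+K[3]])
def save(c,n): cv2.imwrite('pics/'+n,c[0])
E
python3 - <<'E'
from h import *
s=manip.sense(); print(s['tcp_pos'],Ro.from_quat(s['tool_rot']).as_matrix().round(3),manip.tcp_to_grasp)
for n in('top','side','wrist'):
    c=cam(n); save(c,n+'0.png'); print(n,-c[2].T@c[3], c[2].round(2).tolist(),c[1])
E
```

```text
[ 0.14783808 -0.60653642  0.23033798] [[ 0.972  0.237 -0.   ]
 [ 0.237 -0.972  0.002]
 [ 0.    -0.002 -1.   ]] 0.0187
top [0.39643511 0.08158336 1.71937302] [[-0.02, -1.0, 0.01], [-0.99, 0.02, -0.1], [0.1, -0.02, -0.99]] (533.2244607206976, 533.2244607206976, 275.65424256510596, 213.3123232377027)
side [ 0.43984334 -0.75536312  0.8253385 ] [[0.99, -0.17, 0.0], [-0.11, -0.63, -0.77], [0.13, 0.75, -0.64]] (421.7847188183315, 421.7847188183315, 276.79660459997564, 210.07796070592042)
wrist [ 0.21683617 -0.5898234   0.37342088] [[0.24, -0.97, -0.0], [-0.93, -0.23, 0.28], [-0.27, -0.06, -0.96]] (316.70052546326593, 316.70052546326593, 279.13315118786704, 206.86771226172343)
```

View pics/top0.png

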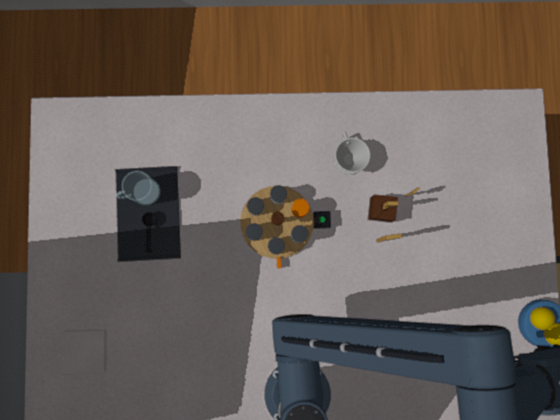

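View pics/side0.png

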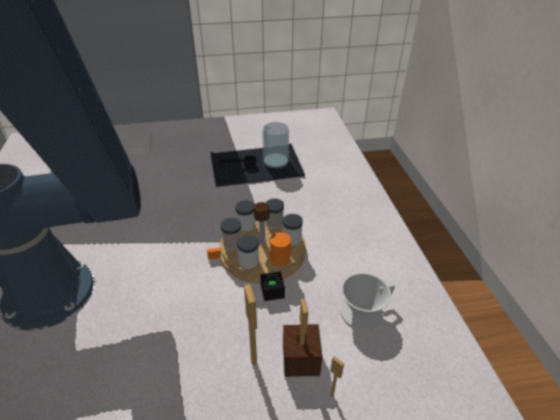

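```bash
cat > m.py <<'E'
from h import *
def blob(c,lo,hi,box,all=False):
    x0,y0,x1,y1=box; hsv=cv2.cvtColor(c[0],cv2.COLOR_BGR2HSV); m=np.zeros(hsv.shape[:2],np.uint8)
    m[y0:y1,x0:x1]=cv2.inRange(hsv,lo,hi)[y0:y1,x0:x1]
    k=cv2.findContours(m,cv2.RETR_EXTERNAL,cv2.CHAIN_APPROX_NONE)[0]
    k=max(k,key=cv2.contourArea) ; M=cv2.moments(k); return (M['m10']/M['m00'],M['m01']/M['m00']),cv2.minAreaRect(k),cv2.contourArea(k)
E
python3 - <<'E'
from m import *
c=cam('top')
g=blob(c,(45,80,40),(80,255,255),(305,205,340,235)); print('green',g,ray(c,*g[0],.034))
o=blob(c,(5,180,120),(18,255,255),(285,195,315,218)); print('jar',o,ray(c,*o[0],.1))
p=blob(c,(5,180,80),(18,255,255),(265,250,295,275)); print('ptr',p,ray(c,*p[0],.03))
f=blob(c,(10,60,60),(30,200,255),(230,175,316,262)); print('foot',f)
h=blob(c,(0,60,10),(12,255,110),(360,185,405,230)); print('holder',h,[ray(c,*q,.075).round(3) for q in cv2.boxPoints(h[1])])
b=blob(c,(13,60,80),(30,255,255),(375,190,402,225)); print('blade',b,[ray(c,*q,.187).round(3) for q in cv2.boxPoints(b[1])])
a=cv2.resize(c[0][170:260,230:460],None,fx=3.4,fy=3.4,interpolation=cv2.INTER_CUBIC)
s=cam('side'); gs=blob(s,(45,80,40),(85,255,255),(255,265,290,300)); print('side green',gs[0],ray(s,*gs[0],.034))
b=cv2.resize(s[0][180:410,190:420],None,fx=2,fy=2)
o=np.zeros((600,782,3),np.uint8)
cv2.imwrite('pics/a.png',a)
E
```

```text
green ((321.9166666666667, 219.15555555555554), ((322.0, 219.0), (6.0, 6.0), 90.0), 30.0) [ 0.54324551 -0.09425838  0.034     ]
jar ((300.34871794871793, 206.59059829059828), ((300.4324645996094, 206.5946044921875), (16.972156524658203, 15.344688415527344), 35.53767776489258), 195.0) [ 0.57755736 -0.02258937  0.1       ]
ptr ((278.6602564102564, 261.65384615384613), ((278.5, 262.0), (10.0, 3.0), 90.0), 26.0) [0.41210379 0.04640473 0.03      ]
foot ((274.68759405568096, 224.9040161775771), ((276.5000305175781, 221.5), (72.12489318847656, 72.12489318847656), 45.0), 3544.0)
holder ((381.153605015674, 208.6590038314176), ((382.8168640136719, 207.83168029785156), (27.463027954101562, 25.373449325561523), 5.710593223571777), 478.5) [array([ 0.537, -0.233,  0.075]), array([ 0.615, -0.244,  0.075]), array([ 0.605, -0.329,  0.075]), array([ 0.526, -0.318,  0.075])]
blade ((389.6426858513189, 203.80335731414866), ((390.0, 204.5), (7.0, 16.0), 90.0), 69.5) [array([ 0.579, -0.255,  0.187]), array([ 0.578, -0.301,  0.187]), array([ 0.557, -0.3  ,  0.187]), array([ 0.558, -0.254,  0.187])]
side green (271.8285714285714, 282.3285714285714) [ 0.54337913 -0.09429414  0.034     ]
```

View pics/a.png

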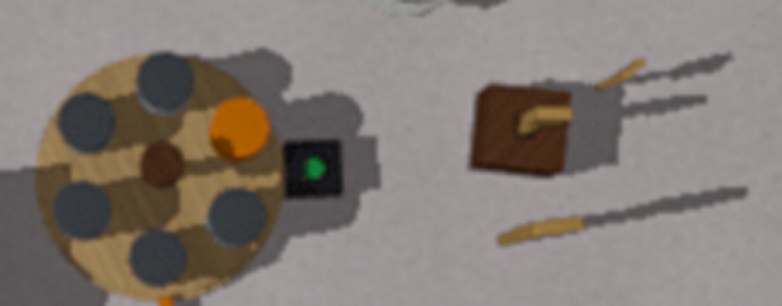

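```bash
python3 - <<'E'
from m import *
c=cam('top'); s=cam('side')
def tri(u,v):
    A=[];b=[]
    for cc,(x,y) in((c,u),(s,v)):
        p=ray(cc,x,y,0);d=ray(cc,x,y,.1)-p;d/=np.linalg.norm(d);P=np.eye(3)-np.outer(d,d);A.append(P);b.append(P@p)
    return np.linalg.solve(sum(A),sum(b))
print('knob',ray(c,277.4,218.2,.157),ray(s,262,208,.157))
print('tall top',tri((379,239),(250,289)),'base',ray(s,254,362,0))
print('small top',tri((418,189),(336,360)))
print('mid top',tri((391,204),(304,304)))
E
```

```text
knob [0.53832608 0.04962837 0.157     ] [0.54184183 0.04150031 0.157     ]
tall top [ 0.47351701 -0.23929658  0.19656204] base [ 0.47493037 -0.27540579  0.        ]
small top [ 0.61639363 -0.37572601  0.13609818]
mid top [ 0.57213472 -0.28150163  0.1841546 ]
```

>>> {"method": "step_arm", "body": {"commands": [0.04, -0.018, -0.02, 0, 0, -7, 0.085, -0.037, -0.04, 0, 0, -14, 0.13, -0.057, -0.06, 0, 0, -21, 0.177, -0.078, -0.08, 0, 0, -28, 0.224, -0.099, -0.09, 0, 0, -35, 0.27, -0.119, -0.09, 0, 0, -42, 0.316, -0.139, -0.09, 0, 0, -49, 0.362, -0.159, -0.09, 0, 0, -56, 0.408, -0.18, -0.09, 0, 0, -63, 0.45, -0.198, -0.09, 0, 0, -68], "jaw": 40}}

```text
t: 1.35
tcp_pos: [0.5317, -0.3128, 0.3215]
tool_rot: [0.755, 0.656, -0.0, 0.0]
force: [0.7, -1.3, 0.4]
finger_gap: 0.399
gripper_force: 0.0
```

```bash
python3 - <<'E'
from m import *
s=manip.sense(); print(s['t'],s['tcp_pos'],Ro.from_quat(s['tool_rot']).as_matrix().round(3).tolist(),s['q'])
c=cam('wrist'); save(c,'w1.png')
for X in([.571,-.281,.075],[.572,-.281,.187]): print(proj(c,X))
E
```

```text
1.35 [ 0.53171147 -0.3128398   0.32150317] [[0.141, 0.99, 0.0], [0.99, -0.141, -0.0], [-0.0, 0.0, -1.0]] [-7.12678088e-01  4.31264126e-01  1.34095581e+00 -1.12409921e-04
  1.36901811e+00 -5.71688615e-01]
[307.9941507  143.93812339]
[320.34013669 155.34490186]
```

View pics/w1.png

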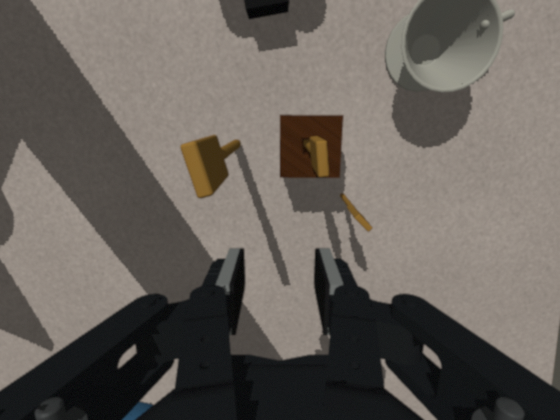

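```bash
python3 - <<'E'
from m import *
c=cam('wrist')
h=blob(c,(0,60,10),(12,255,130),(265,100,360,190)); print('holder',h,[ray(c,*q,.075).round(4) for q in cv2.boxPoints(h[1])])
b=blob(c,(12,100,90),(30,255,255),(290,125,340,180)); print('blade',b,[ray(c,*q,.187).round(4) for q in cv2.boxPoints(b[1])])
cv2.imwrite('pics/w1c.png',cv2.resize(c[0][105:190,265:360],None,fx=6,fy=6,interpolation=cv2.INTER_NEAREST))
E
```

```text
holder ((302.8106228458887, 149.40238798621368), ((305.5, 152.5), (63.0, 61.0), 90.0), 2708.0) [array([ 0.5425, -0.242 ,  0.075 ]), array([ 0.6144, -0.2517,  0.075 ]), array([ 0.608 , -0.3278,  0.075 ]), array([ 0.5321, -0.3176,  0.075 ])]
blade ((313.92896174863387, 161.5578324225865), ((313.9962158203125, 161.31321716308594), (37.349143981933594, 14.005928993225098), 79.3803482055664), 366.0) [array([ 0.5654, -0.263 ,  0.187 ]), array([ 0.5774, -0.2624,  0.187 ]), array([ 0.5803, -0.2952,  0.187 ]), array([ 0.5679, -0.2959,  0.187 ])]
```

View pics/w1c.png

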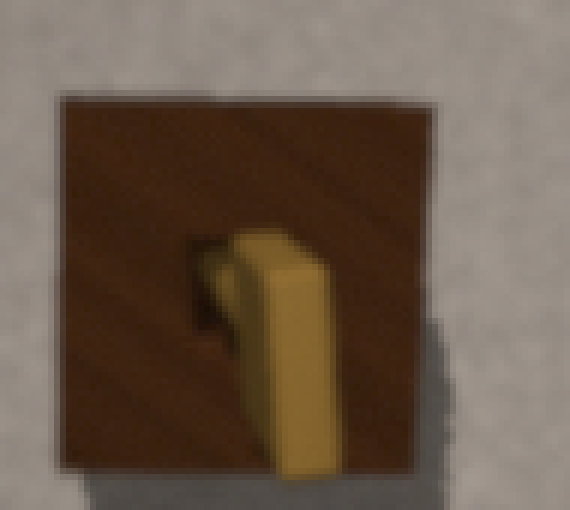

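```bash
python3 - <<'E'
from m import *
s=manip.sense(); print(s['tcp_pos'])
c=cam('wrist'); X=[ray(c,*q,.187) for q in((310,149.7),(319.7,149.7),(321.7,184),(311.7,184))]
Y=[ray(c,*q,.075) for q in((275.3,121.3),(337,122.7),(334.7,183.3),(275.3,183.3))]
for X in(X,Y):
    X=np.array(X);d=X[0]+X[1]-X[2]-X[3]; print(X.round(4).tolist(),X.mean(0),np.degrees(np.arctan2(d[1],d[0])))
    e=X[1]+X[2]-X[0]-X[3];print(np.degrees(np.arctan2(e[1],e[0])))
print(ray(c,*(np.array([215,290])/6+[265,105]),.075))
R=Ro.from_quat(s['tool_rot']).as_matrix()
print(R.round(3).tolist())
E
```

```text
[ 0.53462208 -0.30975726  0.32122109]
[[0.5667, -0.2714, 0.187], [0.575, -0.2725, 0.187], [0.5737, -0.303, 0.187], [0.5649, -0.3017, 0.187]] [ 0.5700719  -0.28716615  0.187     ] 87.08216997116415
-7.845895976387736
[[0.5388, -0.2457, 0.075], [0.6113, -0.2572, 0.075], [0.6021, -0.3301, 0.075], [0.5284, -0.3199, 0.075]] [ 0.57013557 -0.28823805  0.075     ] 82.40228021063389
-8.46442390238337
[ 0.56442306 -0.28728428  0.075     ]
[[0.136, 0.991, 0.003], [0.991, -0.136, 0.002], [0.002, 0.002, -1.0]]
```

>>> {"method": "step_arm", "body": {"commands": [0.014, 0.016, 0.01, 0, 0, 0, 0.027, 0.032, 0.03, 0, 0, 0, 0.027, 0.032, 0.06, 0, 0, 0, 0.027, 0.032, 0.09, 0, 0, 0, 0.027, 0.032, 0.12, 0, 0, 0, 0.027, 0.032, 0.145, 0, 0, 0, 0.027, 0.032, 0.165, 0, 0, 0, 0.027, 0.032, 0.175, 0, 0, 0, 0.027, 0.032, 0.175, 0, 0, 0, 0.027, 0.032, 0.175, 0, 0, 0]}}

```text
t: 2.5
tcp_pos: [0.566, -0.2933, 0.1471]
tool_rot: [0.757, 0.654, 0.0, 0.001]
force: [0.6, 0.4, -0.0]
finger_gap: 0.398
gripper_force: 0.0
```

```bash
python3 - <<'E'
from m import *
s=manip.sense(); print(s['tcp_pos'],s['force'],s['q'])
c=cam('wrist'); save(c,'w2.png'); cv2.imwrite('pics/w2.png',c[0][100:400,130:430])
E
```

```text
[ 0.56599336 -0.2933254   0.14710692] [ 0.63055218  0.37233674 -0.01967197] [-6.53083903e-01  6.42258433e-01  1.47570508e+00 -1.72416688e-04
  1.02231250e+00 -5.06758539e-01]
```

View pics/w2.png

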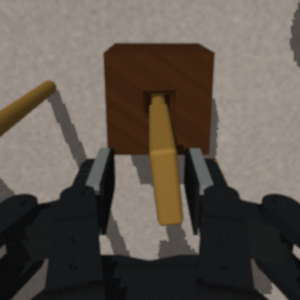

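>>> {"method": "step_arm", "body": {"commands": [0.006, 0.003, 0, 0, 0, -4, 0.006, 0.003, 0, 0, 0, -4, 0.006, 0.003, 0, 0, 0, -4, 0.006, 0.003, 0, 0, 0, -4, 0.006, 0.003, 0, 0, 0, -4, 0.006, 0.003, 0, 0, 0, -4, 0.006, 0.003, 0, 0, 0, -4, 0.006, 0.003, 0, 0, 0, -4, 0.006, 0.003, 0, 0, 0, -4, 0.006, 0.003, 0, 0, 0, -4]}}

```text
t: 3.55
tcp_pos: [0.5697, -0.2868, 0.1463]
tool_rot: [0.733, 0.68, 0.0, -0.0]
force: [0.1, 0.4, -0.7]
finger_gap: 0.402
gripper_force: 0.0
```

>>> {"method": "step_arm", "body": {"commands": [0, 0, 0, 0, 0, 0, 0, 0, 0, 0, 0, 0, 0, 0, 0, 0, 0, 0, 0, 0, 0, 0, 0, 0, 0, 0, 0, 0, 0, 0, 0, 0, 0, 0, 0, 0, 0, 0, 0, 0, 0, 0, 0, 0, 0, 0, 0, 0, 0, 0, 0, 0, 0, 0, 0, 0, 0, 0, 0, 0], "jaw": 0, "grip_force": 40}}

```text
t: 4.55
tcp_pos: [0.5699, -0.2868, 0.1463]
tool_rot: [0.733, 0.68, 0.0, 0.0]
force: [0.2, -0.2, -0.2]
finger_gap: 0.109
gripper_force: 44.6
```

```bash
python3 - <<'E'
from m import *
s=manip.sense(); print(s['tcp_pos'],s['force'],s['finger_gap'],s['gripper_force'],Ro.from_quat(s['tool_rot']).as_matrix().round(4).tolist())
E
```

```text
[ 0.569874   -0.28681818  0.14631516] [ 0.21040809 -0.1711029  -0.22167295] 0.10893048949191485 44.5508337020874 [[0.0753, 0.9972, 0.0002], [0.9972, -0.0753, -0.0001], [-0.0001, 0.0002, -1.0]]
```

>>> {"method": "step_arm", "body": {"commands": [0, 0, -0.015, 0, 0, 0, 0, 0, -0.04, 0, 0, 0, 0, 0, -0.065, 0, 0, 0, 0, 0, -0.085, 0, 0, 0, 0.025, -0.005, -0.085, 0, 0, 0, 0.065, -0.014, -0.085, 0, 0, 0, 0.105, -0.023, -0.085, 0, 0, 0, 0.145, -0.031, -0.085, 0, 0, 0, 0.175, -0.037, -0.085, 0, 0, 0, 0.19, -0.041, -0.085, 0, 0, 0]}}

```text
t: 5.55
tcp_pos: [0.5419, -0.0916, 0.2313]
tool_rot: [0.732, 0.681, -0.0, -0.001]
force: [0.9, -0.0, -1.6]
finger_gap: 0.114
gripper_force: 44.7
```

>>> {"method": "step_arm", "body": {"commands": [0, 0, 0.02, 0, 0, 0, 0, 0, 0.035, 0, 0, 0, 0, 0, 0.04, 0, 0, 0, 0, 0, 0.04, 0, 0, 0, 0, 0, 0.04, 0, 0, 0, 0, 0, 0.04, 0, 0, 0, 0, 0, 0.04, 0, 0, 0, 0, 0, 0.04, 0, 0, 0, 0, 0, 0.04, 0, 0, 0, 0, 0, 0.04, 0, 0, 0]}}

```text
t: 6.55
tcp_pos: [0.5432, -0.0943, 0.1915]
tool_rot: [0.733, 0.68, 0.0, 0.0]
force: [0.3, 0.5, 0.3]
finger_gap: 0.106
gripper_force: 44.7
```

```bash
python3 - <<'E'
from m import *
s=manip.sense(); print(s['tcp_pos'],s['force'],Ro.from_quat(s['tool_rot']).as_matrix().round(3).tolist())
c=cam('wrist'); d=cam('side'); p=np.array(s['tcp_pos'])
tip=[p[0],p[1],p[2]+.0187-.15]
for n,k in(('wrist',c),('side',d)): print(n,'tip',proj(k,tip),'btn',proj(k,[.5433,-.0943,.034]),'well',proj(k,[.5433,-.0943,.042]))
u=proj(d,tip).astype(int); print(u)
A=cv2.resize(c[0][60:260,180:380],(400,400),interpolation=cv2.INTER_CUBIC)
B=cv2.resize(d[0][u[1]-65:u[1]+35,u[0]-50:u[0]+50],(400,400),interpolation=cv2.INTER_CUBIC)
cv2.imwrite('pics/p.png',np.hstack([A,B]))
E
```

```text
[ 0.54321466 -0.09425696  0.19145238] [0.28353908 0.5376725  0.29956547] [[0.075, 0.997, 0.0], [0.997, -0.075, -0.0], [-0.0, 0.0, -1.0]]
wrist tip [279.65658802 197.64993706] btn [279.71219161 190.90472057] well [279.7246155 192.8599278]
side tip [271.68744682 275.13290771] btn [271.79671574 282.33472546] well [271.77525244 280.15972165]
[271 275]
```

View pics/p.png

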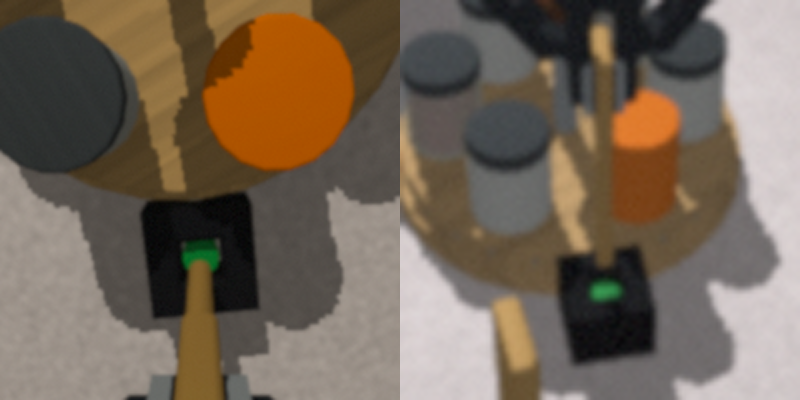

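>>> {"method": "step_arm", "body": {"commands": [0.001, 0, 0.008, 0, 0, 0, 0.001, 0, 0.014, 0, 0, 0, 0.001, 0, 0.02, 0, 0, 0, 0.001, 0, 0.025, 0, 0, 0, 0.001, 0, 0.028, 0, 0, 0, 0.001, 0, 0.03, 0, 0, 0, 0.001, 0, 0.032, 0, 0, 0, 0.001, 0, 0.033, 0, 0, 0, 0.001, 0, 0.034, 0, 0, 0, 0.001, 0, 0.034, 0, 0, 0]}}

```text
t: 7.65
tcp_pos: [0.5433, -0.0932, 0.1581]
tool_rot: [0.733, 0.68, 0.0, 0.0]
force: [-1.6, 0.4, 6.3]
finger_gap: 0.111
gripper_force: 45.7
```

>>> {"method": "step_arm", "body": {"commands": [0, 0, 0.001, 0, 0, 0, 0, 0, 0.002, 0, 0, 0, 0, 0, 0.002, 0, 0, 0, 0, 0, 0.002, 0, 0, 0, 0, 0, 0.002, 0, 0, 0, 0, 0, 0.002, 0, 0, 0, 0, 0, 0.002, 0, 0, 0, 0, 0, 0.002, 0, 0, 0, 0, 0, 0.002, 0, 0, 0, 0, 0, 0.002, 0, 0, 0]}}

```text
t: 8.65
tcp_pos: [0.5435, -0.0933, 0.158]
tool_rot: [0.733, 0.68, 0.0, 0.001]
force: [-4.2, 0.3, 17.3]
finger_gap: 0.112
gripper_force: 47.1
```

>>> {"method": "step_arm", "body": {"commands": [0, 0, -0.015, 0, 0, 0, 0, 0, -0.04, 0, 0, 0, 0, 0, -0.065, 0, 0, 0, 0, 0, -0.083, 0, 0, 0, -0.025, 0.005, -0.083, 0, 0, 0, -0.065, 0.014, -0.083, 0, 0, 0, -0.105, 0.023, -0.083, 0, 0, 0, -0.145, 0.031, -0.083, 0, 0, 0, -0.175, 0.038, -0.083, 0, 0, 0, -0.191, 0.041, -0.083, 0, 0, 0]}}

```text
t: 9.65
tcp_pos: [0.5701, -0.2899, 0.2379]
tool_rot: [0.734, 0.679, -0.0, 0.001]
force: [0.5, -0.1, -0.8]
finger_gap: 0.108
gripper_force: 44.5
```

>>> {"method": "step_arm", "body": {"commands": [0, 0, 0, 0, 0, 0, 0, 0, 0, 0, 0, 0, 0, 0, 0, 0, 0, 0, 0, 0, 0.01, 0, 0, 0, 0, 0, 0.015, 0, 0, 0, 0, 0, 0.015, 0, 0, 0, 0, 0, 0.015, 0, 0, 0, 0, 0, 0.015, 0, 0, 0, 0, 0, 0.015, 0, 0, 0, 0, 0, 0.015, 0, 0, 0]}}

```text
t: 10.65
tcp_pos: [0.5699, -0.287, 0.2236]
tool_rot: [0.733, 0.68, 0.0, 0.0]
force: [0.1, -0.3, -0.9]
finger_gap: 0.11
gripper_force: 44.5
```

```bash
python3 - <<'E'
from m import *
s=manip.sense(); print(s['tcp_pos'],s['force'])
c=cam('wrist'); d=cam('side'); p=np.array(s['tcp_pos'])
tip=[p[0],p[1],p[2]+.0187-.15]
for n,k in(('wrist',c),('side',d)): print(n,'tip',proj(k,tip),'hole',proj(k,[.570,-.2872,.075]))
u=proj(d,tip).astype(int); print(u)
g=blob(d,(45,80,40),(85,255,255),(255,265,290,300)); print('green',g[0],proj(d,[.5433,-.0937,.034]),proj(d,[.5433,-.0937,.027]))
A=cv2.resize(c[0][100:300,180:380],(400,400),interpolation=cv2.INTER_CUBIC)
B=cv2.resize(d[0][u[1]-65:u[1]+35,u[0]-50:u[0]+50],(400,400),interpolation=cv2.INTER_CUBIC)
cv2.imwrite('pics/p2.png',np.hstack([A,B]))
E
```

```text
[ 0.56986234 -0.28695885  0.22355014] [ 0.13398365 -0.28786646 -0.93636631]
wrist tip [279.63215885 197.62323831] hole [279.77070632 193.25677547]
side tip [300.38591478 335.14330953] hole [300.16091483 340.13498221]
[300 335]
green (271.9080459770115, 282.67816091954023) [271.75655001 282.14563311] [271.77532178 284.03084895]
```

View pics/p2.png

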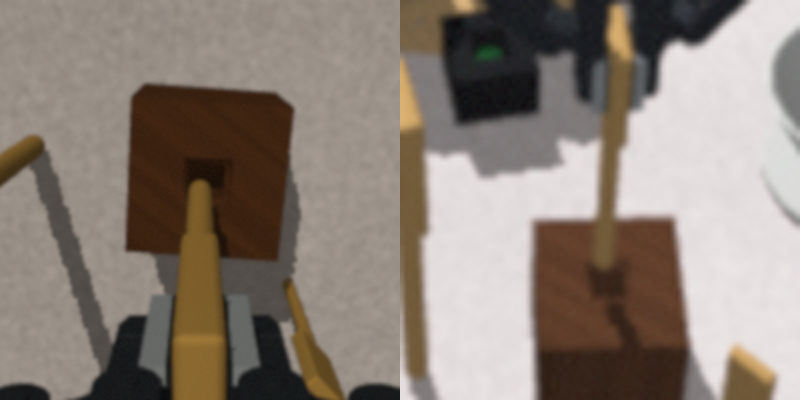

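>>> {"method": "step_arm", "body": {"commands": [0.001, 0.0015, 0.003, 0, 0, 0, 0.001, 0.0015, 0.01, 0, 0, 0, 0.001, 0.0015, 0.018, 0, 0, 0, 0.001, 0.0015, 0.026, 0, 0, 0, 0.001, 0.0015, 0.034, 0, 0, 0, 0.001, 0.0015, 0.042, 0, 0, 0, 0.001, 0.0015, 0.05, 0, 0, 0, 0.001, 0.0015, 0.058, 0, 0, 0, 0.001, 0.0015, 0.066, 0, 0, 0, 0.001, 0.0015, 0.066, 0, 0, 0]}}

```text
t: 11.75
tcp_pos: [0.5706, -0.2854, 0.1558]
tool_rot: [0.733, 0.68, -0.0, -0.001]
force: [0.2, 0.1, 0.2]
finger_gap: 0.109
gripper_force: 44.5
```

>>> {"method": "step_arm", "body": {"commands": [0, 0, 0.004, 0, 0, 0, 0, 0, 0.008, 0, 0, 0, 0, 0, 0.01, 0, 0, 0, 0, 0, 0.01, 0, 0, 0, 0, 0, 0.01, 0, 0, 0, 0, 0, 0.01, 0, 0, 0, 0, 0, 0.01, 0, 0, 0, 0, 0, 0.01, 0, 0, 0, 0, 0, 0.01, 0, 0, 0, 0, 0, 0.01, 0, 0, 0]}}

```text
t: 12.75
tcp_pos: [0.5713, -0.2859, 0.1473]
tool_rot: [0.733, 0.68, -0.0, 0.0]
force: [-0.4, 0.4, 0.5]
finger_gap: 0.115
gripper_force: 44.5
```

Open slightly and hold, then rise.

>>> {"method": "step_arm", "body": {"commands": [0, 0, 0, 0, 0, 0, 0, 0, 0, 0, 0, 0, 0, 0, 0, 0, 0, 0, 0, 0, 0, 0, 0, 0, 0, 0, 0, 0, 0, 0, 0, 0, 0, 0, 0, 0, 0, 0, 0, 0, 0, 0, 0, 0, 0, 0, 0, 0, 0, 0, 0, 0, 0, 0, 0, 0, 0, 0, 0, 0], "jaw": 40}}

```text
t: 13.75
tcp_pos: [0.5713, -0.2859, 0.1473]
tool_rot: [0.733, 0.68, -0.0, -0.0]
force: [-0.1, 0.1, -0.2]
finger_gap: 0.401
gripper_force: 0.0
```

>>> {"method": "step_arm", "body": {"commands": [0, 0, -0.01, 0, 0, 0, 0, 0, -0.025, 0, 0, 0, 0, 0, -0.045, 0, 0, 0, 0, 0, -0.07, 0, 0, 0, 0, 0, -0.1, 0, 0, 0, 0, 0, -0.12, 0, 0, 0, 0, 0, -0.13, 0, 0, 0, 0, 0, -0.13, 0, 0, 0, 0, 0, -0.13, 0, 0, 0, 0, 0, -0.13, 0, 0, 0]}}

```text
t: 14.75
tcp_pos: [0.5706, -0.2854, 0.2757]
tool_rot: [0.733, 0.68, -0.0, -0.002]
force: [0.2, 0.6, 0.4]
finger_gap: 0.403
gripper_force: 0.0
```

```bash
python3 - <<'E'
from m import *
s=manip.sense(); print(s['tcp_pos'],s['q'])
d=cam('side'); c=cam('top')
g=blob(d,(45,80,40),(85,255,255),(255,265,290,300)); print('green side',g[0]);
o=blob(c,(5,180,120),(18,255,255),(285,195,315,218)); J=ray(c,*o[0],.105)
p=blob(c,(5,180,80),(18,255,255),(265,250,295,275)); P=ray(c,*p[0],.03)
kn=blob(c,(0,60,10),(12,255,130),(268,208,288,230)); Kp=ray(c,*kn[1][0],.157)
print('jar',J,'ptr',P,'knob',Kp,kn)
for n,X in(('mid paddle top',[.570,-.2872,.187]),): print(n,proj(d,X))
b=blob(d,(12,80,80),(30,255,255),(285,290,325,345)); print(b)
cv2.imwrite('pics/s3.png',cv2.resize(np.hstack([d[0][190:390,220:390],c[0][170:370,230:420]]),None,fx=2,fy=2))
E
```

```text
[ 0.57057204 -0.28537973  0.27571299] [-6.38660577e-01  5.03315831e-01  1.34448130e+00 -7.58745687e-07
  1.29698661e+00 -5.63291367e-01]
green side (271.8095238095238, 282.6904761904762)
jar [ 0.57622279 -0.02216095  0.105     ] ptr [0.41193715 0.04599096 0.03      ] knob [0.53894346 0.05079086 0.157     ] ((277.28619528619527, 218.0), ((277.0000305175781, 218.00001525878906), (11.31370735168457, 11.31370735168457), 45.0), 99.0)
mid paddle top [302.38824873 305.84841079]
((301.0630449362843, 322.5345405767941), ((301.88934326171875, 321.6417236328125), (9.149303436279297, 45.32270812988281), 4.289153575897217), 248.5)
```

View pics/s3.png

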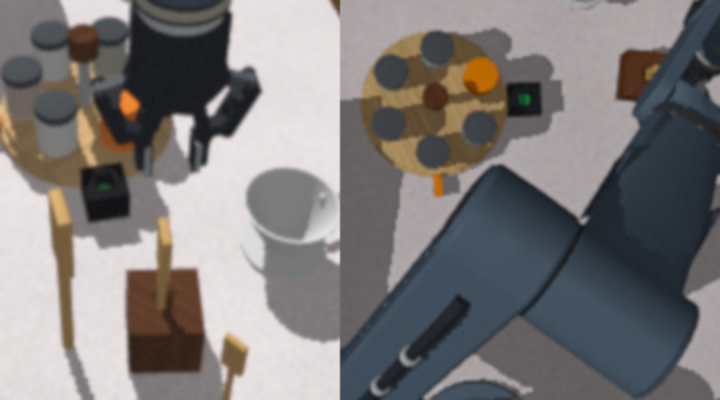

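>>> {"method": "step_arm", "body": {"commands": [0.03, -0.005, 0, 0, 0, 0, 0.07, -0.012, 0, 0, 0, 0, 0.115, -0.02, 0, 0, 0, 0, 0.16, -0.027, 0, 0, 0, 0, 0.205, -0.035, 0, 0, 0, 0, 0.25, -0.043, 0, 0, 0, 0, 0.29, -0.05, 0.01, 0, 0, 0, 0.32, -0.055, 0.03, 0, 0, 0, 0.333, -0.057, 0.05, 0, 0, 0, 0.333, -0.057, 0.05, 0, 0, 0], "jaw": 75}}

```text
t: 15.85
tcp_pos: [0.5367, 0.0526, 0.2243]
tool_rot: [0.732, 0.681, -0.002, -0.003]
force: [0.2, 0.2, -1.2]
finger_gap: 0.746
gripper_force: 0.0
```

```bash
python3 - <<'E'
from m import *
s=manip.sense(); print(s['tcp_pos'],s['q'],Ro.from_quat(s['tool_rot']).as_matrix().round(3).tolist())
c=cam('wrist'); u=proj(c,[.539,.0505,.157]); print(u)
k=blob(c,(0,60,10),(12,255,140),(int(u[0])-60,int(u[1])-60,int(u[0])+60,int(u[1])+60)); print(k,ray(c,*k[1][0],.157))
cv2.imwrite('pics/k.png',c[0])
E
```

```text
[0.53669829 0.05256501 0.2243317 ] [-1.09841239e-01  4.24318096e-01  1.65032638e+00  3.11808063e-04
  1.07474779e+00 -3.78044695e-02] [[0.072, 0.997, -0.008], [0.997, -0.072, 0.001], [0.001, -0.008, -1.0]]
[284.02475885 223.33067079]
((285.98283609576424, 216.340847145488), ((286.712890625, 214.8712921142578), (51.74193572998047, 59.30421829223633), 5.7105937004089355), 2262.5) [0.54129082 0.0565905  0.157     ]
```

View pics/k.png

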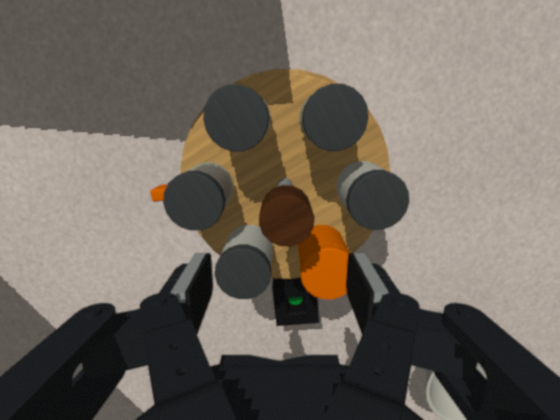

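>>> {"method": "step_arm", "body": {"commands": [0.0015, 0.0015, 0.01, 0, 0, 0, 0.0015, 0.0015, 0.03, 0, 0, 0, 0.0015, 0.0015, 0.05, 0, 0, 0, 0.0015, 0.0015, 0.07, 0, 0, 0, 0.0015, 0.0015, 0.085, 0, 0, 0, 0.0015, 0.0015, 0.095, 0, 0, 0, 0.0015, 0.0015, 0.102, 0, 0, 0, 0.0015, 0.0015, 0.103, 0, 0, 0, 0.0015, 0.0015, 0.103, 0, 0, 0, 0.0015, 0.0015, 0.103, 0, 0, 0]}}

```text
t: 16.9
tcp_pos: [0.5418, 0.0517, 0.125]
tool_rot: [0.733, 0.68, 0.001, 0.001]
force: [-0.4, -0.7, 0.4]
finger_gap: 0.758
gripper_force: 0.0
```

>>> {"method": "step_arm", "body": {"commands": [0, 0, 0, 0, 0, 0, 0, 0, 0, 0, 0, 0, 0, 0, 0, 0, 0, 0, 0, 0, 0, 0, 0, 0, 0, 0, 0, 0, 0, 0, 0, 0, 0, 0, 0, 0, 0, 0, 0, 0, 0, 0, 0, 0, 0, 0, 0, 0, 0, 0, 0, 0, 0, 0, 0, 0, 0, 0, 0, 0], "jaw": 0, "grip_force": 30}}

```text
t: 17.9
tcp_pos: [0.5411, 0.0519, 0.125]
tool_rot: [0.733, 0.68, 0.0, 0.0]
force: [-2.0, 0.2, 6.5]
finger_gap: 0.458
gripper_force: 30.9
```

>>> {"method": "step_arm", "body": {"commands": [0, 0, 0, 0, 0, 3, 0, 0, 0, 0, 0, 9, 0, 0, 0, 0, 0, 15, 0, 0, 0, 0, 0, 21, 0, 0, 0, 0, 0, 27, 0, 0, 0, 0, 0, 33, 0, 0, 0, 0, 0, 39, 0, 0, 0, 0, 0, 45, 0, 0, 0, 0, 0, 51, 0, 0, 0, 0, 0, 57]}}

```text
t: 18.9
tcp_pos: [0.5415, 0.0516, 0.125]
tool_rot: [0.969, 0.246, 0.0, 0.0]
force: [-0.9, -0.4, 4.4]
finger_gap: 0.463
gripper_force: 31.0
```

>>> {"method": "step_arm", "body": {"commands": [0, 0, 0, 0, 0, 6, 0, 0, 0, 0, 0, 12, 0, 0, 0, 0, 0, 18, 0, 0, 0, 0, 0, 24, 0, 0, 0, 0, 0, 30, 0, 0, 0, 0, 0, 36, 0, 0, 0, 0, 0, 42, 0, 0, 0, 0, 0, 48, 0, 0, 0, 0, 0, 53, 0, 0, 0, 0, 0, 55]}}

```text
t: 19.9
tcp_pos: [0.5415, 0.0512, 0.1251]
tool_rot: [0.974, -0.228, 0.001, 0.0]
force: [-1.2, -1.9, 5.7]
finger_gap: 0.461
gripper_force: 31.0
```

>>> {"method": "step_arm", "body": {"commands": [0, 0, 0, 0, 0, 0, 0, 0, 0, 0, 0, 0, 0, 0, 0, 0, 0, 0, 0, 0, 0, 0, 0, 0, 0, 0, 0, 0, 0, 0, 0, 0, 0, 0, 0, 0, 0, 0, 0, 0, 0, 0, 0, 0, 0, 0, 0, 0, 0, 0, 0, 0, 0, 0, 0, 0, 0, 0, 0, 0]}}

```text
t: 20.9
tcp_pos: [0.5415, 0.0512, 0.125]
tool_rot: [0.974, -0.228, 0.001, 0.0]
force: [-1.6, -2.7, 6.5]
finger_gap: 0.456
gripper_force: 31.0
```

```bash
python3 - <<'E'
from m import *
s=manip.sense(); print(s['t'],s['tcp_pos'],s['q'],s['force'],s['gripper_force'])
for n in('side','top'):
    c=cam(n); hsv=cv2.cvtColor(c[0],cv2.COLOR_BGR2HSV); m=cv2.inRange(hsv,(4,170,70),(18,255,255))
    N,l,st,ce=cv2.connectedComponentsWithStats(m)
    for i in range(1,N):
        if st[i][4]>8: print(n,st[i],ce[i],ray(c,*ce[i],.105).round(4),ray(c,*ce[i],.03).round(4))
    print(proj(c,[.541-.0799,.0515-.0027,.105]))
c=cam('wrist'); d=cam('side')
cv2.imwrite('pics/f.png',cv2.resize(d[0][150:310,160:330],None,fx=3.5,fy=3.5,interpolation=cv2.INTER_CUBIC))
E
```

```text
20.9 [0.54150138 0.05120093 0.12501525] [-1.10724944e-01  5.71161569e-01  1.73389738e+00 -1.26048632e-03
  8.35414723e-01  1.92004022e+00] [-1.57019523 -2.72712103  6.45497575] 30.97163826227188
side [221 221  21  32 530] [231.53962264 236.0490566 ] [0.4599 0.009  0.105 ] [0.462  0.0886 0.03  ]
side [208 248  12  10  95] [213.73684211 252.86315789] [ 0.4132 -0.0414  0.105 ] [0.4104 0.033  0.03  ]
[230.59682857 225.35039248]
top [152  25   5   8  13] [153.61538462  28.84615385] [1.149  0.4229 0.105 ] [1.184  0.4387 0.03  ]
top [158  88   9   6  16] [161.25   91.875] [0.9448 0.3995 0.105 ] [0.9703 0.4143 0.03  ]
top [ 24 109   5   5   9] [ 26.11111111 110.88888889] [0.8925 0.8146 0.105 ] [0.9155 0.8487 0.03  ]
top [ 23 126   6   8  19] [ 26.42105263 129.15789474] [0.8349 0.8124 0.105 ] [0.8553 0.8463 0.03  ]
top [ 17 136   5   7  10] [ 18.5 138.5] [0.8062 0.8358 0.105 ] [0.8252 0.8709 0.03  ]
top [ 23 141   6   7  14] [ 26.71428571 144.        ] [0.7885 0.8105 0.105 ] [0.8067 0.8443 0.03  ]
top [ 16 149   5   8  11] [ 18.36363636 152.90909091] [0.7612 0.8352 0.105 ] [0.7782 0.8702 0.03  ]
top [ 27 149   2   7   9] [ 27.66666667 152.22222222] [0.7628 0.807  0.105 ] [0.7798 0.8407 0.03  ]
top [ 18 217   5   7   9] [ 19.55555556 219.55555556] [0.5566 0.8267 0.105 ] [0.564  0.8613 0.03  ]
top [ 24 240   3   9  13] [ 25.53846154 243.69230769] [0.4833 0.8071 0.105 ] [0.4873 0.8409 0.03  ]
top [ 25 254   2   7  11] [ 25.63636364 256.63636364] [0.4445 0.806  0.105 ] [0.4467 0.8396 0.03  ]
[277.98136075 245.17257392]
```

View pics/f.png

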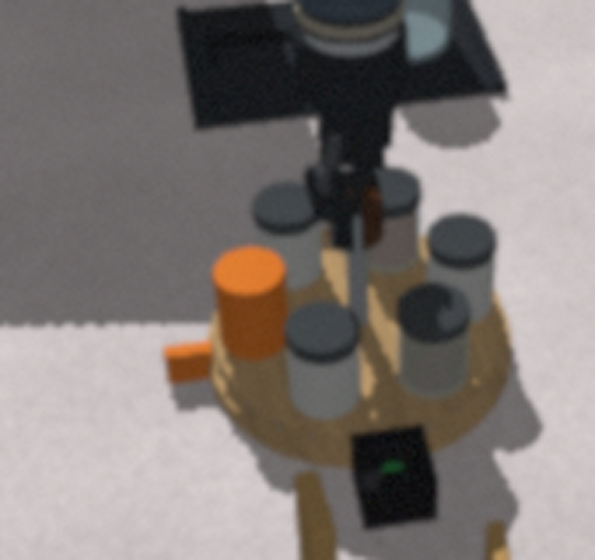

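>>> {"method": "step_arm", "body": {"commands": [0, 0, 0, 0, 0, 1.5, 0, 0, 0, 0, 0, 3, 0, 0, 0, 0, 0, 3.5, 0, 0, 0, 0, 0, 3.5, 0, 0, 0, 0, 0, 3.5, 0, 0, 0, 0, 0, 3.5, 0, 0, 0, 0, 0, 3.5, 0, 0, 0, 0, 0, 3.5, 0, 0, 0, 0, 0, 3.5, 0, 0, 0, 0, 0, 3.5]}}

```text
t: 22.1
tcp_pos: [0.5415, 0.0512, 0.125]
tool_rot: [0.966, -0.257, 0.001, 0.0]
force: [-1.2, -2.4, 5.7]
finger_gap: 0.466
gripper_force: 31.0
```

```bash
python3 - <<'E'
from m import *
s=manip.sense(); print(s['t'],s['tcp_pos'],s['force'],s['gripper_force'],Ro.from_quat(s['tool_rot']).as_matrix().round(3)[0])
c=cam('side'); hsv=cv2.cvtColor(c[0],cv2.COLOR_BGR2HSV)
m=cv2.inRange(hsv,(4,170,70),(18,255,255)); m[:,245:]=0; m[:,:221]=0; 
# lid top: fit width at widest, top edge row
ys,xs=np.nonzero(m[215:260]); ys+=215; print('jar bbox',xs.min(),xs.max(),ys.min(),ys.max(),xs.mean(),ys.mean())
A=np.array([.541,.0513,0]); 
for a in(-174.9,-178.1,-181):
    r=np.radians(a); P=A+[.08*np.cos(r),.08*np.sin(r),0]
    top=[proj(c,P+[.026*np.cos(t),.026*np.sin(t),.105]) for t in np.linspace(0,6.28,60)]; bot=[proj(c,P+[.026*np.cos(t),.026*np.sin(t),.036]) for t in np.linspace(0,6.28,60)]
    q=np.array(top+bot); print(a,q.min(0),q.max(0))
b=blob(c,(12,80,80),(30,255,255),(285,290,325,345)); print('paddle',b[1])
E
```

```text
22.1 [0.54151249 0.05119585 0.12503982] [-1.17537764 -2.44891578  5.70458707] 30.973050892353058 [ 0.868 -0.497  0.001]
jar bbox 221 240 220 250 230.9765625 234.51953125
-174.9 [220.53418577 219.7633089 ] [242.51216673 252.987235  ]
-178.1 [220.30241814 218.65327151] [242.22498769 251.78117278]
-181 [220.17829822 217.64199019] [242.04659197 250.68237074]
paddle ((301.74224853515625, 321.52117919921875), (6.6544270515441895, 45.03876495361328), 1.6365771293640137)
```

```bash
python3 -c "
from station import manip
print(manip.sign_off())"
```

```text
the job is handed in; nothing more can be done
None
```

I handed the job in at about 22 s with every step carried out, but the hand-in returned no verdict. The button met its stop at 17 N, the middle paddle is standing back in its block, and by the side camera the orange jar is at the pointer within the 10 mm limit, with the knob still gripped at 31 N.

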